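Register a chocolate bar in the sleeve press, refit the push knob and hold it down

ROBOT

A 6-joint arm with a two-finger parallel gripper is mounted at the origin on the work surface. World frame = base frame: x ahead of the robot, y to its left, z up, the work surface at z = 0. Lengths are in m, angles in rad, forces in N, time in s.
With the tool pointing down it reaches from about 0.35 to 0.85 m from the base axis. Payload 8.1 kg.
Tool frame: the origin (TCP) lies at the centre of the arm's flange, where the gripper is bolted on; the fingertips stand 186 mm ahead of it and the grasp point (between the pads) lies 167 mm ahead of it; z points along the fingers, y is the direction in which the jaws open and shut (so a half turn about z gives the same grasp; the last joint's range is limited). The gripper opens to 93 mm and grips with 3 to 60 N. Pads are 15 mm wide; open, the fingers measure 128 mm over their backs; the gripper's body (75 mm by 188 mm) begins 65 mm behind the grasp point.
Start: joints at [1.202, 0.13, 1.488, -0, 1.523, -0.085], TCP at [0.168, 0.576, 0.405] pointing down, gripper open.
Joint ranges: [-2.96, 2.96], [-0.89, 2.26], [0.02, 2.5], [-1.34, 4.48], [0, 2.73], [-2.66, 2.66]. Speed limits (rad/s): [2.39, 2.39, 2.79, 3.14, 3.14, 3.14].

INTERFACE

Orientations are given as a rotation vector (axis times angle).
In Python, from plant import robot, viewer, order gives the robot as it stands.
- The arm moves only by the tool apply_moves, never from a script. Its argument "deltas" is a list of rows, each a list of 3 entries, a list of its own where there are three numbers: the finger opening in mm, from 0 to 93, then the shift along the tool's x, y, z in mm, then the turn about the tool's z in rad. In form: [[grip, [dx, dy, dz], yaw], ...]. A call has 1 to 5 rows; each row shifts and turns the commanded pose from where the row before left it, along the tool's axes as they then stand; what a row does not reach is not made up. A row lasts 1/8 s, in which the tool goes at most 62.5 mm and 10.7 degrees, less where a joint would pass 70% of its speed; a pose out of reach is approached as far as the arm can. A call is refused whole if a number of a shift passes 62.5 or a number of a turn 0.188, either way. A call with a gripper value outside its range is refused whole. The fingers move at their own pace and stop on an object; "grip_force" is the grip in N (left out, the last holds). Time passes only in rows, so rows that do not move let the fingers close. It gives the time, the measured TCP pose, the force and the opening at its end, in the units of the state.
- robot.read_state(): the state, without advancing time (a new reading comes with each control period).
- viewer.read_camera(name): name is "scene" or "top" or "wrist"; returns the picture (400x640x3 uint8, blue, green, red); there is no depth.
- viewer.get_calibration(name): a dict with "fx", "fy", "cx", "cy" (pixels), "R" (3x3) and "t" (3): a world point X has camera coordinates R X + t. Camera axes: x right, y down, z forward; pixel columns grow to the right and rows downward; lengths in m; the calibration is good to about 2 mm. A picture is of the moment at which its call begins: read the wrist's pose just before it. get_calibration takes no time and is no camera call; for the wrist camera it gives the pose at the moment of the call.
- order.close_job(): hands the job in, once; it reports no verdict.
The state is a dict: "t": time; "q": joint angles; "dq": joint speeds; "joint_torque": joint torques, N m; "tool_pos": TCP position; "orientation": TCP orientation; "force": force on the tool from outside, world axes, zero at the start; "wrist_torque": the same for the moment, N m; "opening": finger opening in m.
Only numpy, scipy, OpenCV 4.12 (cv2) and the standard library are available. Lean on these libraries where they do the work, as an engineer would, in place of code of your own. Each camera call takes 0.05 s, during which the arm holds its last target. There are 200 camera calls.

TASK

Push the sleeved chocolate bar lying in the small press square and snug against both of the press's steel stops. Then take the loose black pointer knob, turn it so that the flat in its bore matches the flat of the press's D-shaft, push it fully onto the shaft, and press it all the way down so that the rubber foot clamps the bar. Finish while still gripping the knob and holding it down.

Things in the scene. Friction and masses are not known exactly. Their poses are not given: they have to be found in the camera images.
- press: White hand press, fixed. Origin: middle of the back stop's face, at table level; x from the bar nest to the housing, y left. In mm: nest plate 6 thick, x -118 to 0, y -92 to 60. Steel stops, tops at z 18: back stop, face x=0, y +-55; side stop, face y=50, x -70 to 0. Housing x 17 to 95, y +-40, top z 62. Arm 16 wide from the housing over the back stop to x -32, y 0, top z 52.
- bar: Chocolate bar in gold foil and white sleeve, loose on the press's nest plate: 50 (x) x 100 (y) x 14 mm (z), about 100 g. Origin: centre of its underside. Starts 10 to 30 mm short of each stop, turned up to 0.2 rad. The like bars on the bare table and tray are not for this job.
- bar_home (a point): Where the bar's origin lies when the bar touches both stops: press x -25, y 0 mm, on the plate, 6 mm above the table; axes as the press.
- knob: Loose black pointer knob standing bore-down on the table, 120 g. Origin: centre of underside; z up, x to the pointer. In mm: skirt 48 across, 27 high, beak along +x to 33 from the axis; on it a grip bar 44 (x) x 16 (y) x 28, top z 55, white line near its pointer end. D-bore 26 across, 24 deep, flat on the pointer side 5.5 from the axis. Grip the bar's 16 mm; fingertips above z 27.
- shaft_seat (a point): On the upright D-shaft's axis at the top of its collar (40 mm across): press x 55, y 0 mm, 84 mm above the table when up; moves down with the plunger; axes as the press. Steel shaft: 22 mm high above here, 24 across, flat on its +x side (away from the nest) 4.5 mm from the axis, top 5 mm tapered. It does not turn. Knob fully on: knob origin here, knob x along this x.
- plunger (a joint): Downward travel of the sprung shaft with collar, arm and foot, m: 0 up, 0.014 fully down (end stop). About 4.5 N starts it; the foot meets the bar at 0.008; fully down takes about 15 N. It springs up when let go.
- foot: Rubber-faced foot 20 mm across under the end of the press's arm, press x -22, y 0 mm. Origin: centre of its underside, 28 mm above the table when up, 8 mm above a bar in the nest. Comes down with the plunger; its own spring gives way up to 10 mm (2 N plus 1 N per mm).
Not all that is in view belongs to the job. Leave any green or red look-alike of the bar alone.

How it is judged:
On the way, in this order (a step that is already met when the one before it is completed fails the run):
1. the bar lies snug and square against both stops (distance between bar and bar_home below 0.0035 m and angle between the x axis of bar and the x axis of press, either way round below 0.05 rad and angle between the z axis of bar and the z axis of press, either way round below 0.05 rad), for 0.2 s.
2. the knob is fully on the D-shaft, flat to flat (z of knob in the frame of shaft_seat below 0.003 m and horizontal distance between knob and shaft_seat below 0.003 m and angle between the x axis of knob and the x axis of shaft_seat, either way round below 0.25 rad and angle between the z axis of knob and the z axis of shaft_seat, either way round below 0.1 rad), for 0.1 s.
At the end, for the whole second after the job is handed in: Bar within 3.5 mm of home and square (0.05 rad) to the stops; knob on the D-shaft, underside within 3 mm of the collar, 3 mm of the axis, flat to flat (0.25 rad), upright (0.1); plunger held 10.5 mm or more down, foot on bar above 2 N, fingers on knob above 2 N (all of step 1 and all of step 2 and value of joint plunger above 0.0105 m and contact force between foot and bar above 2 N and contact force between the fingers and knob above 2 N); the arm keeps its last pose, push and grip.
It also fails if it takes over 72 s, if anything falls off the work surface, if the arm or the gripper's body presses on something with over 40 N, if the wrist force passes 120 N, or if a joint passes its speed limit or range.

## Working session

There is one attempt and no reset: what is moved stays moved. The work goes in short steps, Python scripts to look and compute and a tool call to move; the robot and the scene stay as the last step left them, time stands still between calls to the robot, and variables do not carry over. Pictures are saved under pics/ and viewed, about 8 in all and at most 12, crops included, and the job is handed in when it is done.

Besides the shell and the picture viewer there is one more tool, called by a JSON object that holds its "op" and its "data". apply_moves: Moves the arm, as the interface text tells. Its arguments: {"type":"object","properties":{"deltas":{"type":"array"},"grip_force":{"type":"number"}},"required":["deltas"]}

```bash
mkdir -p pics; cat > h.py <<'E'
import numpy as np, cv2
from plant import robot, viewer, order
from scipy.spatial.transform import Rotation as Ro
def ray(cal,u,v,z):
    R=np.array(cal["R"]);t=np.array(cal["t"]);o=-R.T@t
    d=R.T@np.array([(u-cal["cx"])/cal["fx"],(v-cal["cy"])/cal["fy"],1]);s=(z-o[2])/d[2]
    return o+s*d
def proj(cal,X):
    c=(np.array(cal["R"])@np.atleast_2d(X).T).T+np.array(cal["t"]);return np.c_[cal["fx"]*c[:,0]/c[:,2]+cal["cx"],cal["fy"]*c[:,1]/c[:,2]+cal["cy"]]
def st():
    s=robot.read_state();R=Ro.from_rotvec(s["orientation"]).as_matrix()
    print("t",s["t"],"pos",np.round(s["tool_pos"],4),"F",np.round(s["force"],1),"open",s["opening"],"x",np.round(R[:,0],3),"y",np.round(R[:,1],3));return s,R
E
python3 - <<'E'
from h import *
st()
for n in("top","scene"):
    c=viewer.get_calibration(n);im=viewer.read_camera(n);cv2.imwrite(f"pics/{n}0.png",im)
    print(n,c)
E
```

```text
t 0.0 pos [0.1679 0.5758 0.4037] F [-0.6  0.5 -0. ] open 0.09273388824112257 x [-0.96  0.28  0.  ] y [ 0.28   0.96  -0.002]
top {'fx': 376.35126328013877, 'fy': 376.35126328013877, 'cx': 318.3061884523541, 'cy': 200.63071131849406, 'R': array([[-3.03646312e-03, -9.99854169e-01,  1.68053646e-02],
       [-9.88354472e-01,  4.43920158e-04, -1.52168462e-01],
       [ 1.52138811e-01, -1.70717112e-02, -9.88211687e-01]]), 't': array([-0.07027762,  0.5507293 ,  0.79516109])}
scene {'fx': 410.5746668562704, 'fy': 410.5746668562704, 'cx': 327.8895648084765, 'cy': 196.9611987459735, 'R': array([[ 0.64348936,  0.76538049,  0.01068432],
       [ 0.61884075, -0.51197048, -0.59575361],
       [-0.45050813,  0.38997299, -0.80309619]]), 't': array([-0.32349372, -0.30032849,  1.20700324])}
```

View pics/top0.png

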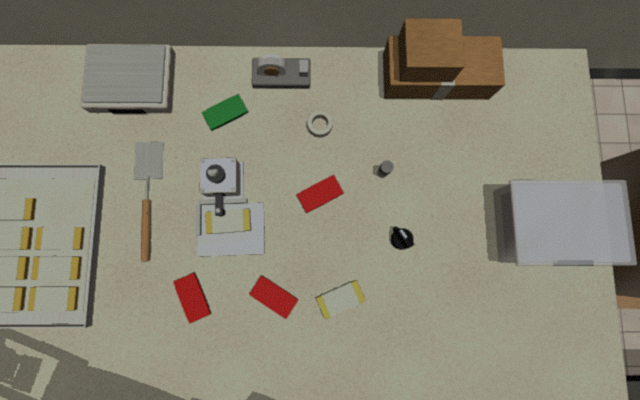

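View pics/scene0.png

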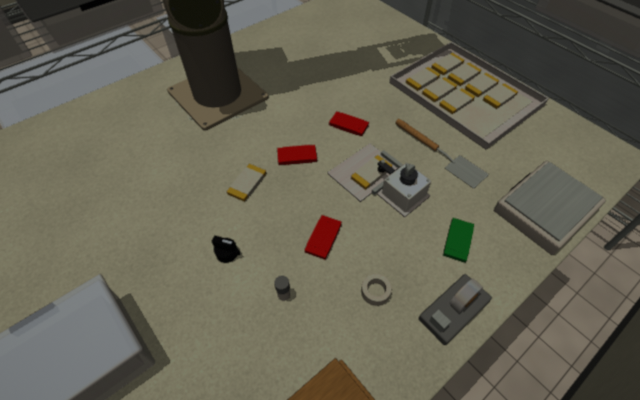

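Top view: the press nest is at (230,230) with its housing at (219,177). The bar on the nest is at (228,220). The loose bar at (340,299), the tray bars, and the red and green look-alikes are not for this job. The black knob is at (401,238). The grey cylinder at (386,168) has no pointer, so it isn't the knob. I'll confirm with one enlarged crop.

```bash
python3 - <<'E'
from h import *
im=cv2.imread("pics/top0.png")
a=cv2.resize(im[145:265,180:280],None,fx=4.8,fy=4.8,interpolation=cv2.INTER_CUBIC) 
b=cv2.resize(im[215:263,380:420],None,fx=8,fy=8,interpolation=cv2.INTER_CUBIC)
W=np.zeros((576,800,3),np.uint8);W[:,:480]=a;W[:384,480:800]=b
cv2.imwrite("pics/crop0.png",W)
c=viewer.get_calibration("top")
for u,v,z in((230,230,.006),(215,174,.1),(401,238,.03)):print(ray(c,u,v,z))
E
```

```text
[0.48834797 0.13045316 0.006     ]
[0.5980783  0.14504598 0.1       ]
[ 0.46798618 -0.2560392   0.03      ]
```

View pics/crop0.png

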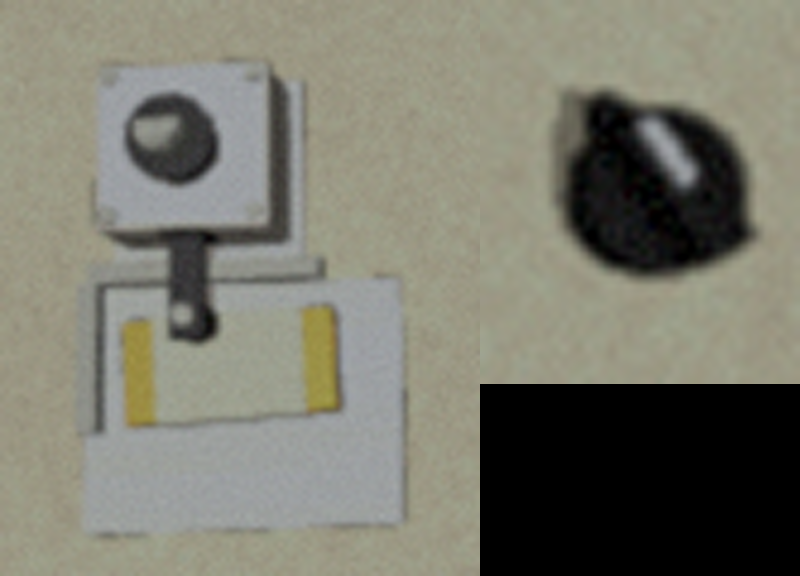

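The crop shows the target bar (gold ends, white sleeve) on the nest under the press arm, with the side stop at left and the back stop above. The knob's pointer is at its upper left. Next I'll fit the poses.

```bash
cat > fit.py <<'E'
from h import *
from scipy.optimize import least_squares
def fit(cal,loc,px,x0):
    loc=np.array(loc,float)/1e3;px=np.array(px,float)
    def w(p):
        c,s=np.cos(p[2]),np.sin(p[2]);return np.c_[p[0]+c*loc[:,0]-s*loc[:,1],p[1]+s*loc[:,0]+c*loc[:,1],loc[:,2]]
    r=least_squares(lambda p:(proj(cal,w(p))-px).ravel(),x0,loss='soft_l1')
    return r.x,(proj(cal,w(r.x))-px)
E
python3 - <<'E'
from fit import *
c=viewer.get_calibration("top")
cr=lambda L:np.array(L)/4.8+[180,145]-0.4
p,e=fit(c,[(-118,60,6),(-118,-92,6),(0,-92,6),(95,40,62),(95,-40,62),(17,-40,62),(17,40,62)],cr([(83,533),(403,520),(403,278),(100,65),(270,62),(272,230),(100,228)]),[.53,.13,0])
print("press",p,e.round(1).tolist())
b,e=fit(c,[(25,50,20),(25,-50,20),(-25,-50,20),(-25,50,20)],cr([(124,322),(337,308),(340,410),(127,427)]),[.5,.13,0])
print("bar",b,e.round(1).tolist())
R=np.array([[np.cos(p[2]),-np.sin(p[2])],[np.sin(p[2]),np.cos(p[2])]])
print("bar in press mm",R.T@(b[:2]-p[:2])*1e3,b[2]-p[2])
kr=lambda u,v:(380+u/8-.4,215+v/8-.4)
A=ray(c,*kr(165,125),.055);B=ray(c,*kr(205,185),.055);print("line",A,B); print("ang",np.arctan2(*(A-B)[1::-1]))
print("skirt ctr",ray(c,*kr(175,195),.027))
E
```

```text
press [0.54937432 0.1466882  0.02559706] [[-0.2, 0.3], [0.5, 1.1], [0.1, 0.1], [-0.4, -0.4], [0.7, -0.6], [0.1, -0.8], [-1.0, 0.5]]
bar [0.50773175 0.13265786 0.07003739] [[-0.0, -0.1], [-0.2, -0.3], [0.2, 0.4], [-0.0, 0.0]]
bar in press mm [-41.98802609 -12.95993674] 0.044440326778864454
line [ 0.4835081 -0.2490437  0.055    ] [ 0.4672271  -0.25934007  0.055     ]
ang 0.5639142529625736
skirt ctr [ 0.46596574 -0.25773891  0.027     ]
```

{"op": "apply_moves", "data": {"deltas": [[60, [0, 0, 0], -0.155], [60, [0, 0, 0], -0.154], [60, [-30, -49, 0], 0], [60, [-30, -49, 0], 0], [60, [-30, -49, 0], 0]]}}

```text
t: 0.72
tool_pos: [0.2621, 0.4298, 0.4042]
orientation: [0.041, -3.141, 0.001]
force: [0.8, 0.0, -0.1]
opening: 0.0601
```

{"op": "apply_moves", "data": {"deltas": [[60, [-30, -49, 0], 0], [60, [-30, -49, 0], 0], [60, [-30, -49, 0], 0], [60, [-30, -49, 0], 0], [60, [-30, -49, 0], 0]]}}

```text
t: 1.35
tool_pos: [0.4183, 0.1884, 0.4045]
orientation: [0.04, -3.141, -0.0]
force: [0.8, 0.1, 0.0]
opening: 0.0599
```

{"op": "apply_moves", "data": {"deltas": [[60, [-5, -6, 20], 0], [60, [0, 0, 0], 0], [60, [0, 0, 0], 0]]}}

```text
t: 1.72
tool_pos: [0.4226, 0.1848, 0.385]
orientation: [0.041, -3.141, -0.0]
force: [-0.4, 0.1, -0.2]
opening: 0.0596
```

```bash
python3 - <<'E'
from h import *
st();c=viewer.get_calibration("wrist");im=viewer.read_camera("wrist");cv2.imwrite("pics/w1.png",im)
print(c); print(proj(c,[[.549,.147,.006],[.508,.133,.02]]))
E
```

```text
t 1.725 pos [0.4226 0.1848 0.385 ] F [-0.4  0.1 -0.2] open 0.05958647474257379 x [-1.    -0.026  0.   ] y [-0.026  1.     0.   ]
{'fx': 275.7734314003493, 'fy': 275.7734314003493, 'cx': 321.18523705551, 'cy': 194.94583804886116, 'R': array([[-2.64297330e-02,  9.99650464e-01, -6.48043050e-04],
       [ 9.52683264e-01,  2.53843313e-02,  3.02903010e-01],
       [ 3.02813584e-01,  7.38826592e-03, -9.53021168e-01]]), 't': array([-0.17210714, -0.43651965,  0.24505794])}
[[294.28243599 257.36884729]
 [283.09867249 236.13530122]]
```

View pics/w1.png

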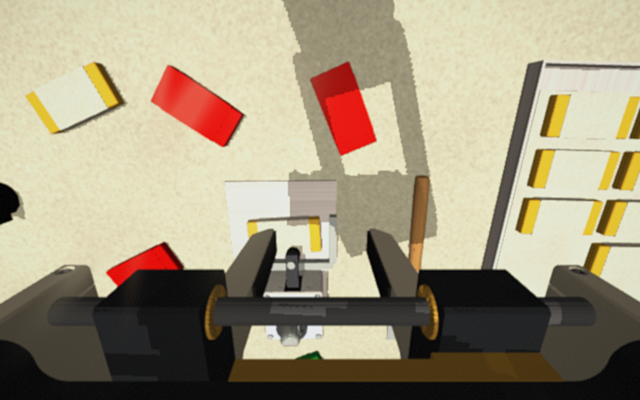

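The wrist view shows the nest at (280,220), the arm at (292,265) and the shaft at (290,330), with image up being −x. The press pose agrees with the fit. I'll descend in front of the bar and push +x with both fingers.

{"op": "apply_moves", "data": {"deltas": [[60, [-26, -54, 0], 0], [60, [0, 0, 60], 0], [60, [0, 0, 60], 0], [60, [0, 0, 50], 0], [60, [0, 0, 17], 0]], "grip_force": 40}}

```text
t: 2.4
tool_pos: [0.4487, 0.1316, 0.1952]
orientation: [0.042, -3.137, 0.001]
force: [0.6, -0.2, 0.4]
opening: 0.06
```

{"op": "apply_moves", "data": {"deltas": [[60, [0, 0, 2], 0], [60, [-8, 0, 0], 0], [60, [-8, 0, 0], 0], [60, [0, 0, 0], 0]]}}

```text
t: 2.9
tool_pos: [0.4678, 0.1315, 0.1973]
orientation: [-0.039, 3.138, 0.001]
force: [0.1, -0.6, 0.4]
opening: 0.0598
```

{"op": "apply_moves", "data": {"deltas": [[60, [-5, 0, 0], 0], [60, [-5, 0, 0], 0], [60, [-5, 0, 0], 0], [60, [0, 0, 0], 0]]}}

```text
t: 3.4
tool_pos: [0.4816, 0.1317, 0.1957]
orientation: [-0.039, 3.141, -0.0]
force: [-0.7, -0.7, -0.2]
opening: 0.06
```

{"op": "apply_moves", "data": {"deltas": [[60, [-3, 0, 0], 0], [60, [-3, 0, 0], 0], [60, [-1, 0, 0], 0], [60, [0, 0, 0], 0]]}}

```text
t: 3.9
tool_pos: [0.4884, 0.1319, 0.1958]
orientation: [-0.04, 3.141, -0.0]
force: [0.5, 0.2, -0.6]
opening: 0.0599
```

```bash
python3 - <<'E'
from h import *
s,R=st();p=s["tool_pos"]-np.array([.5494,.1467,0]);a=.0256
print(p[0]*np.cos(a)+p[1]*np.sin(a),-p[0]*np.sin(a)+p[1]*np.cos(a))
im=viewer.read_camera("top");s2=viewer.read_camera("scene");c=viewer.get_calibration("top");print(proj(c,[[.49,.13,.02]]))
W=np.hstack([cv2.resize(im[170:270,180:280],None,fx=4,fy=4,interpolation=2),cv2.resize(s2[130:230,320:420],None,fx=4,fy=4,interpolation=2)])
cv2.imwrite("pics/p2.png",W)
E
```

```text
t 3.9 pos [0.4884 0.1319 0.1958] F [ 0.5  0.2 -0.6] open 0.05987968318510432 x [-1.    -0.025 -0.   ] y [-0.025  1.    -0.   ]
-0.06137576160078557 -0.013199717749347672
[[228.88920106 228.79958017]]
```

View pics/p2.png

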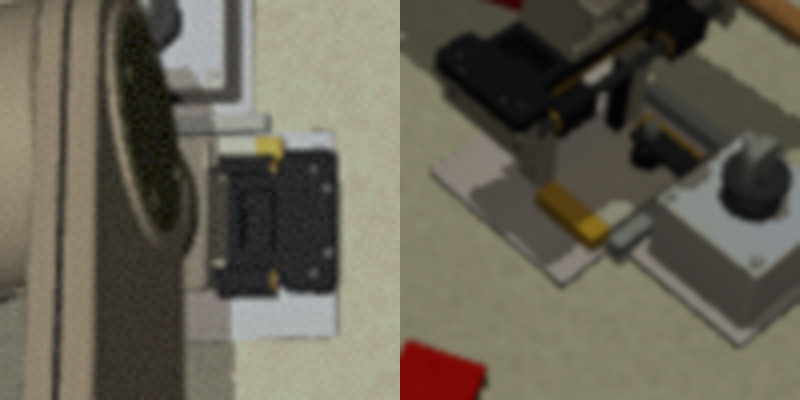

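The bar now lies nearly along the back stop (gold end at (270,150) left panel, (575,215) right panel), with a small gap left. I'll carry on until I feel contact.

{"op": "apply_moves", "data": {"deltas": [[60, [-1.5, 0, 0], 0], [60, [-1.5, 0, 0], 0], [60, [0, 0, 0], 0]]}}

```text
t: 4.38
tool_pos: [0.4914, 0.132, 0.1957]
orientation: [-0.04, 3.141, -0.0]
force: [-0.6, 0.7, 0.5]
opening: 0.0603
```

{"op": "apply_moves", "data": {"deltas": [[60, [-1, 0, 0], 0], [60, [-0.5, 0, 0], 0], [60, [0, 0, 0], 0]]}}

```text
t: 4.75
tool_pos: [0.492, 0.1321, 0.1955]
orientation: [0.04, -3.139, 0.0]
force: [-6.5, -1.0, 4.7]
opening: 0.0604
```

{"op": "apply_moves", "data": {"deltas": [[60, [-0.7, 0, 0], 0], [60, [0, 0, 0], 0]]}}

```text
t: 5.0
tool_pos: [0.4924, 0.1321, 0.1954]
orientation: [0.04, -3.137, 0.001]
force: [-8.9, 0.0, 8.1]
opening: 0.06
```

{"op": "apply_moves", "data": {"deltas": [[60, [15, 0, 0], 0], [0, [0, -45, 0], 0], [0, [0, -45, 0], 0], [0, [0, 0, 0], 0], [0, [0, 0, 0], 0]]}}

```text
t: 5.62
tool_pos: [0.4809, 0.0418, 0.1958]
orientation: [-0.038, 3.141, 0.001]
force: [0.3, -0.7, -0.3]
opening: 0.0247
```

{"op": "apply_moves", "data": {"deltas": [[0, [0, 0, 0], 0], [0, [-24, 0, 0], 0], [0, [-23, 0, 0], 0], [0, [0, 0, 0], 0]]}}

```text
t: 6.12
tool_pos: [0.5287, 0.0439, 0.196]
orientation: [-0.042, 3.14, 0.0]
force: [-0.6, 0.4, 0.2]
opening: 0.0002
```

{"op": "apply_moves", "data": {"deltas": [[0, [0, 10, 0], 0], [0, [0, 8, 0], 0], [0, [0, 5, 0], 0], [0, [0, 0, 0], 0]]}}

```text
t: 6.62
tool_pos: [0.5269, 0.0665, 0.1958]
orientation: [-0.041, 3.141, -0.0]
force: [0.3, -0.1, -0.9]
opening: 0.0005
```

{"op": "apply_moves", "data": {"deltas": [[0, [0, 3, 0], 0], [0, [0, 3, 0], 0], [0, [0, 2, 0], 0], [0, [0, 1, 0], 0], [0, [0, 0, 0], 0]]}}

```text
t: 7.25
tool_pos: [0.527, 0.0749, 0.1958]
orientation: [-0.04, 3.141, 0.0]
force: [0.5, -0.3, 0.1]
opening: 0.0011
```

{"op": "apply_moves", "data": {"deltas": [[0, [0, 1, 0], 0], [0, [0, 1, 0], 0], [0, [0, 0, 0], 0]]}}

```text
t: 7.62
tool_pos: [0.5269, 0.077, 0.1957]
orientation: [-0.04, 3.141, 0.0]
force: [0.4, -1.1, 1.0]
opening: 0.0005
```

{"op": "apply_moves", "data": {"deltas": [[0, [0, 1, 0], 0], [0, [0, 1, 0], 0], [0, [0, 0, 0], 0]]}}

```text
t: 8.0
tool_pos: [0.5268, 0.079, 0.1957]
orientation: [0.04, -3.141, -0.0]
force: [0.4, -1.2, -0.1]
opening: 0.0007
```

{"op": "apply_moves", "data": {"deltas": [[0, [0, 1, 0], 0], [0, [0, 0, 0], 0]]}}

```text
t: 8.25
tool_pos: [0.5268, 0.08, 0.1957]
orientation: [0.04, -3.141, -0.0]
force: [-0.3, -1.1, 0.3]
opening: 0.0002
```

{"op": "apply_moves", "data": {"deltas": [[0, [0, 1, 0], 0], [0, [0, 1, 0], 0], [0, [0, 0, 0], 0]]}}

```text
t: 8.62
tool_pos: [0.5268, 0.082, 0.1957]
orientation: [-0.04, 3.141, 0.0]
force: [0.2, 0.1, -0.4]
opening: 0.0007
```

{"op": "apply_moves", "data": {"deltas": [[0, [0, 0.7, 0], 0], [0, [0, 0, 0], 0]]}}

```text
t: 8.88
tool_pos: [0.5267, 0.0826, 0.1957]
orientation: [0.04, -3.141, -0.0]
force: [-0.4, -0.1, 0.6]
opening: 0.0003
```

{"op": "apply_moves", "data": {"deltas": [[0, [0, 0.7, 0], 0], [0, [0, 0, 0], 0]]}}

```text
t: 9.12
tool_pos: [0.5267, 0.0833, 0.1957]
orientation: [0.04, -3.141, -0.0]
force: [-0.0, -0.7, -0.3]
opening: 0.0006
```

{"op": "apply_moves", "data": {"deltas": [[0, [0, 1, 0], 0], [0, [0, 1, 0], 0], [0, [0, 0, 0], 0]]}}

```text
t: 9.5
tool_pos: [0.5269, 0.0845, 0.1959]
orientation: [-0.039, 3.141, -0.003]
force: [1.1, -6.4, 0.5]
opening: 0.0005
```

```bash
python3 - <<'E'
from h import *
st()
im=viewer.read_camera("top");s2=viewer.read_camera("scene")
W=np.hstack([cv2.resize(im[170:270,180:280],None,fx=4,fy=4,interpolation=2),cv2.resize(s2[130:230,320:420],None,fx=4,fy=4,interpolation=2)])
cv2.imwrite("pics/p3.png",W)
E
```

```text
t 9.5 pos [0.5269 0.0845 0.1959] F [ 1.1 -6.4  0.5] open 0.0004839798566286197 x [-1.    -0.025 -0.001] y [-0.025  1.    -0.002]
```

View pics/p3.png

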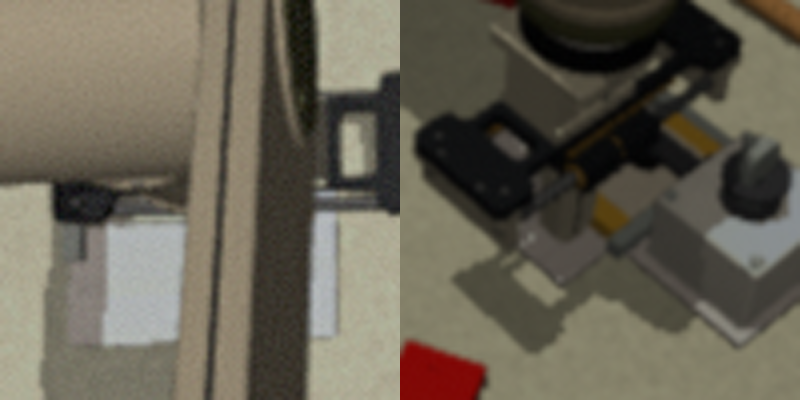

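Contact with the side stop is felt (−6.4 N). I'll add a little, back off, then repeat the +x push to seat the bar.

{"op": "apply_moves", "data": {"deltas": [[0, [0, 0.7, 0], 0], [0, [0, 0, 0], 0]]}}

```text
t: 9.85
tool_pos: [0.527, 0.0848, 0.1959]
orientation: [-0.039, 3.141, -0.004]
force: [1.3, -9.8, -0.1]
opening: 0.0004
```

{"op": "apply_moves", "data": {"deltas": [[0, [0, -20, 0], 0], [60, [50, 0, 0], 0], [60, [0, 42, 0], 0], [60, [0, 42, 0], 0], [60, [0, 0, 0], 0]]}}

```text
t: 10.48
tool_pos: [0.4748, 0.1509, 0.196]
orientation: [-0.044, 3.141, 0.001]
force: [0.0, -1.4, -0.3]
opening: 0.0359
```

{"op": "apply_moves", "data": {"deltas": [[60, [-8, 0, 0], 0], [60, [-3, 0, 0], 0], [60, [-1, 0, 0], 0], [60, [0, 0, 0], 0]]}}

```text
t: 10.98
tool_pos: [0.4872, 0.1485, 0.1956]
orientation: [0.038, -3.141, 0.0]
force: [0.2, 0.4, 0.0]
opening: 0.0599
```

{"op": "apply_moves", "data": {"deltas": [[60, [0, -4, 0], 0], [60, [-3, 0, 0], 0], [60, [-1.5, 0, 0], 0], [60, [0, 0, 0], 0]]}}

```text
t: 11.48
tool_pos: [0.4913, 0.1451, 0.1955]
orientation: [0.04, -3.14, 0.0]
force: [-3.8, -0.3, 1.6]
opening: 0.0597
```

{"op": "apply_moves", "data": {"deltas": [[60, [-1, 0, 0], 0], [60, [0, 0, 0], 0]]}}

```text
t: 11.72
tool_pos: [0.4918, 0.1452, 0.1953]
orientation: [0.04, -3.138, 0.001]
force: [-7.9, -1.2, 5.3]
opening: 0.0598
```

The bar is seated. Now I'll lift off and move over the knob, checking the bar once I'm clear.

{"op": "apply_moves", "data": {"deltas": [[60, [10, 0, 0], 0], [60, [10, 0, -50], 0], [60, [0, 0, -60], 0], [60, [0, -50, -30], 0], [60, [0, -58, 0], 0]]}}

```text
t: 12.35
tool_pos: [0.4763, 0.0363, 0.3398]
orientation: [-0.044, 3.133, -0.0]
force: [1.8, -0.4, -0.9]
opening: 0.0601
```

{"op": "apply_moves", "data": {"deltas": [[60, [0, -59, 0], 0], [60, [0, -59, 0], 0], [60, [0, -59, 0], 0], [60, [0, -59, 0], 0], [60, [0, -58, 0], 0]]}}

```text
t: 12.98
tool_pos: [0.4825, -0.2591, 0.3361]
orientation: [-0.039, 3.14, -0.001]
force: [1.2, -0.0, 0.1]
opening: 0.06
```

{"op": "apply_moves", "data": {"deltas": [[60, [0, 0, 0], 0], [60, [0, 0, 0], 0]]}}

```text
t: 13.22
tool_pos: [0.4826, -0.257, 0.3355]
orientation: [-0.038, 3.141, 0.001]
force: [0.0, 0.5, -0.8]
opening: 0.0603
```

```bash
python3 - <<'E'
from h import *
st();c=viewer.get_calibration("wrist");im=viewer.read_camera("wrist");top=viewer.read_camera("top")
print(c);u,v=proj(c,[[.466,-.257,.03]])[0];print(u,v)
cv2.imwrite("pics/w4full.png",im);cv2.imwrite("pics/t4.png",top)
x0,y0=int(u)-50,int(v)-60;print(x0,y0)
W=np.hstack([cv2.resize(top[145:265,180:280],None,fx=4,fy=4,interpolation=2),cv2.resize(im[y0:y0+120,x0:x0+100],None,fx=4,fy=4,interpolation=2)])
cv2.imwrite("pics/p4.png",W)
E
```

```text
t 13.225 pos [ 0.4826 -0.257   0.3355] F [ 0.   0.5 -0.8] open 0.060250576218155646 x [-1.    -0.024 -0.   ] y [-0.024  1.     0.   ]
{'fx': 275.7734314003493, 'fy': 275.7734314003493, 'cx': 321.18523705551, 'cy': 194.94583804886116, 'R': array([[-2.49618762e-02,  9.99688366e-01, -2.74905218e-04],
       [ 9.52546207e-01,  2.38682005e-02,  3.03456806e-01],
       [ 3.03368800e-01,  7.31299129e-03, -9.52845156e-01]]), 't': array([ 0.27023539, -0.46797831,  0.18269981])}
322.7585085536311 175.10645128367426
272 115
```

View pics/p4.png

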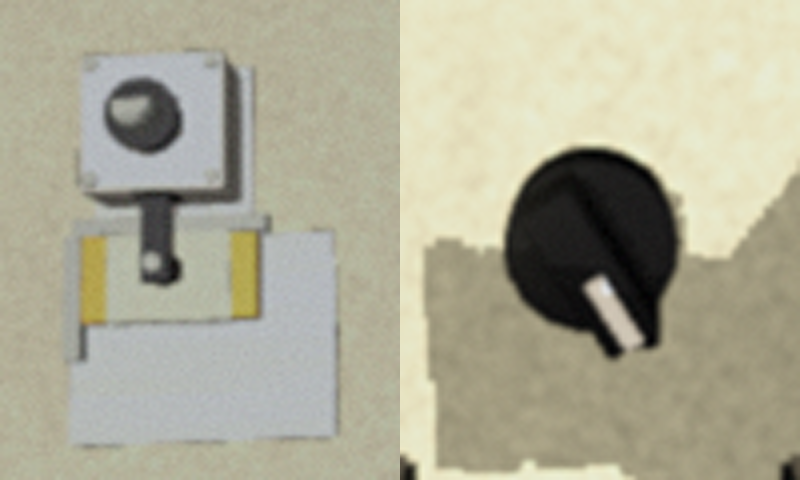

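The bar sits snug on both stops (left panel: ends at (92,280) and (247,275), touching the stops). The knob (right panel) has its skirt centre at (592,239) and its white line runs from (595,283) to (632,347), so the pointer faces down and right. Next: knob pose.

```bash
python3 - <<'E'
from fit import *
c={'fx':275.7734,'fy':275.7734,'cx':321.185,'cy':194.946,'R':np.array([[-2.49618762e-02,9.99688366e-01,-2.74905218e-04],[9.52546207e-01,2.38682005e-02,3.03456806e-01],[3.03368800e-01,7.31299129e-03,-9.52845156e-01]]),'t':np.array([0.27023539,-0.46797831,0.18269981])}
kr=lambda u,v:(272+(u-400)/4-.4,115+v/4-.4)
A=ray(c,*kr(595,283),.055);B=ray(c,*kr(632,347),.055);print("line",A,B,"ang",np.arctan2(*(B-A)[1::-1]))
for z in(.0,.015,.027):print("skirt",ray(c,*kr(592,239),z))
print("skirt L/R w",ray(c,*kr(505,239),.015)-ray(c,*kr(678,239),.015))
t=viewer.get_calibration("top");cr=lambda L:np.array(L)/4+[180,145]-.4
b,e=fit(t,[(25,50,20),(25,-50,20),(-25,-50,20),(-25,50,20)],cr([(81,237),(256,230),(260,316),(83,325)]),[.52,.14,0]);print(b,e.round(1).tolist())
p,e=fit(t,[(-118,60,6),(-118,-92,6),(0,-92,6),(95,40,62),(95,-40,62),(17,-40,62),(17,40,62)],cr([(70,443),(336,435),(333,232),(81,55),(223,51),(225,191),(81,190)]),[.53,.13,0]);print("press",p,e.round(1).tolist())
E
```

```text
line [ 0.47036675 -0.25938069  0.055     ] [ 0.48675957 -0.24972163  0.055     ] ang 0.5324588629787942
skirt [ 0.4724048  -0.26038723  0.        ]
skirt [ 0.46883171 -0.26038392  0.015     ]
skirt [ 0.46597324 -0.26038127  0.027     ]
skirt L/R w [ 0.0012118  -0.04840386  0.        ]
[0.52403013 0.14636282 0.0496981 ] [[0.0, 0.1], [0.4, -0.3], [-0.1, 0.1], [-0.4, 0.1]]
press [0.54929464 0.14747412 0.02958301] [[-0.6, 0.7], [0.3, 0.5], [0.5, -0.1], [-0.3, -0.5], [0.7, -0.5], [0.2, -0.7], [-0.8, 0.6]]
```

{"op": "apply_moves", "data": {"deltas": [[50, [0, 0, 0], -0.172], [50, [0, 0, 0], -0.172], [50, [0, 0, 0], -0.172], [50, [15, 5, 50], 0], [50, [0, 0, 50], 0]]}}

```text
t: 13.95
tool_pos: [0.4753, -0.2466, 0.2355]
orientation: [0.811, -3.024, 0.021]
force: [0.4, 0.1, -0.5]
opening: 0.05
```

{"op": "apply_moves", "data": {"deltas": [[50, [0, 0, 15], 0], [50, [0, 0, 3], 0], [50, [0, 0, 0], 0]]}}

```text
t: 14.32
tool_pos: [0.4759, -0.2487, 0.2197]
orientation: [0.808, -3.025, 0.022]
force: [-0.4, 0.2, 0.9]
opening: 0.0499
```

{"op": "apply_moves", "data": {"deltas": [[10, [0, 0, 0], 0], [10, [0, 0, 0], 0], [10, [0, 0, 0], 0], [10, [0, 0, 0], 0]], "grip_force": 45}}

```text
t: 14.82
tool_pos: [0.475, -0.2487, 0.218]
orientation: [0.807, -3.024, 0.02]
force: [0.5, -1.9, 4.9]
opening: 0.0158
```

```bash
python3 - <<'E'
from h import *
st();c=viewer.get_calibration("wrist");im=viewer.read_camera("wrist")
print(c);u,v=proj(c,[[.467,-.2605,.055]])[0];print(u,v)
x0,y0=int(u)-75,int(v)-90;print(x0,y0)
cv2.imwrite("pics/w5.png",cv2.resize(im[y0:min(400,y0+150),x0:x0+150],None,fx=4,fy=4,interpolation=2))
E
```

```text
t 14.825 pos [ 0.475  -0.2487  0.218 ] F [ 0.5 -1.9  4.9] open 0.015756895223234042 x [-0.867 -0.498  0.015] y [-0.498  0.867 -0.009]
{'fx': 275.7734314003493, 'fy': 275.7734314003493, 'cx': 321.18523705551, 'cy': 194.94583804886116, 'R': array([[-0.49877663,  0.86667208, -0.01006915],
       [ 0.82835942,  0.48008145,  0.28869097],
       [ 0.25503441,  0.13565144, -0.95736938]]), 't': array([ 0.45536424, -0.24912057,  0.12894724])}
314.48916381862216 244.11988147486983
239 154
```

View pics/w5.png

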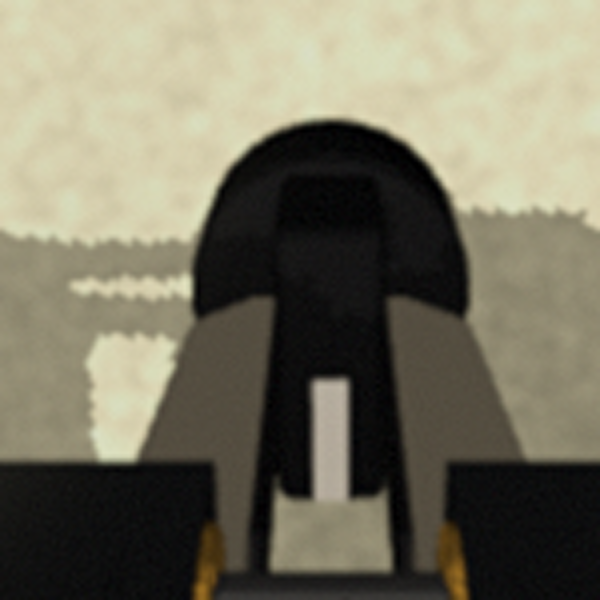

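The knob is gripped on its bar, but about 13 mm toward the pointer end (white line at (330,440)). Joint 6 ran close to its range there. I'll lift it slightly, turn it to the press heading where the wrist is free, set it down, and regrip centred.

{"op": "apply_moves", "data": {"deltas": [[10, [0, 0, -4], 0], [10, [0, 0, 0], 0.165], [10, [0, 0, 0], 0.165], [10, [0, 0, 0], 0.165], [10, [0, 0, 0], 0]]}}

```text
t: 15.5
tool_pos: [0.4747, -0.2483, 0.2215]
orientation: [0.043, -3.131, 0.022]
force: [-0.4, 0.3, -2.1]
opening: 0.0155
```

```bash
python3 - <<'E'
from h import *
s,R=st();print(s["q"],R[:,2])
E
```

```text
t 15.5 pos [ 0.4747 -0.2483  0.2215] F [-0.4  0.3 -2.1] open 0.015503815698879772 x [-1.    -0.027  0.01 ] y [-0.028  1.    -0.014]
[-0.57147799  0.12886357  1.84009332 -0.01857833  1.17320691 -2.16263677] [-0.00969273 -0.014131   -0.99985317]
```

{"op": "apply_moves", "data": {"deltas": [[10, [0, 0, 3], 0], [10, [0, 0, 0.5], 0], [10, [0, 0, 0], 0]]}}

```text
t: 15.88
tool_pos: [0.4749, -0.2485, 0.2182]
orientation: [0.043, -3.132, 0.023]
force: [-0.4, 0.4, 1.2]
opening: 0.0152
```

```bash
python3 - <<'E'
from h import *
st()
R=np.array([[-0.49877663,0.86667208,-0.01006915],[0.82835942,0.48008145,0.28869097],[0.25503441,0.13565144,-0.95736938]])
c={'fx':275.7734,'fy':275.7734,'cx':321.185,'cy':194.946,'R':R,'t':np.array([0.45536424,-0.24912057,0.12894724])}
k=lambda u,v:(239+u/4-.4,154+v/4-.4)
T=np.array([[-.867,-.498],[-.498,.867]]);tc=np.array([.475,-.2487])+.167*np.array([-.0085,-.0153])
for u,v in((330,237),(330,495)):
  P=ray(c,*k(u,v),.055);print(P,T@(P[:2]-tc)*1e3)
P=ray(c,*k(331,121),.01);print(T@(P[:2]-tc)*1e3)
E
```

```text
t 15.875 pos [ 0.4749 -0.2485  0.2182] F [-0.4  0.4  1.2] open 0.015181650689491484 x [-1.    -0.028  0.01 ] y [-0.028  1.    -0.014]
[ 0.44831511 -0.26682403  0.055     ] [29.658418  -0.9161026]
[ 0.48425304 -0.24614573  0.055     ] [-11.79755856  -0.88510093]
[34.7981341  -1.20859567]
```

{"op": "apply_moves", "data": {"deltas": [[34, [0, 0, 0], 0], [34, [0, 0, 0], 0], [34, [10, 0, 0], 0], [34, [0, 0, 0], 0]]}}

```text
t: 16.38
tool_pos: [0.4641, -0.2487, 0.218]
orientation: [0.041, -3.131, 0.022]
force: [-0.2, -0.2, -0.4]
opening: 0.0339
```

{"op": "apply_moves", "data": {"deltas": [[8, [0, 0, 0], 0], [8, [0, 0, 0], 0], [8, [0, 0, 0], 0], [8, [0, 0, 0], 0]], "grip_force": 58}}

```text
t: 16.88
tool_pos: [0.465, -0.2488, 0.2184]
orientation: [0.042, -3.132, 0.023]
force: [-0.3, -0.3, 0.3]
opening: 0.0156
```

{"op": "apply_moves", "data": {"deltas": [[8, [0, 0, -40], 0], [8, [0, 0, -55], 0], [8, [0, 0, -55], 0], [8, [0, 0, 0], 0], [8, [0, 0, 0], 0]]}}

```text
t: 17.5
tool_pos: [0.4661, -0.2464, 0.3675]
orientation: [0.042, -3.131, 0.022]
force: [-0.0, -0.3, -1.2]
opening: 0.016
```

```bash
python3 - <<'E'
from h import *
s,R=st();c=viewer.get_calibration("wrist");im=viewer.read_camera("wrist")
print(R[:,2]);G=s["tool_pos"]+.167*R[:,2];print("grasp pt",G)
# knob axis top predicted in tool frame; camera pose rel tool
u,v=proj(c,[G])[0];x0,y0=239,154
cv2.imwrite("pics/w6.png",cv2.resize(im[y0:y0+150,x0:x0+150],None,fx=4,fy=4,interpolation=2))
np.savez("c6.npz",**{k:np.array(c[k]) for k in c},G=G,Rt=R)
E
```

```text
t 17.5 pos [ 0.4661 -0.2464  0.3675] F [-0.  -0.3 -1.2] open 0.01603000506874736 x [-1.    -0.027  0.01 ] y [-0.027  1.    -0.014]
[-0.00960801 -0.01417968 -0.9998533 ]
grasp pt [ 0.46444818 -0.24876738  0.2005171 ]
```

View pics/w6.png

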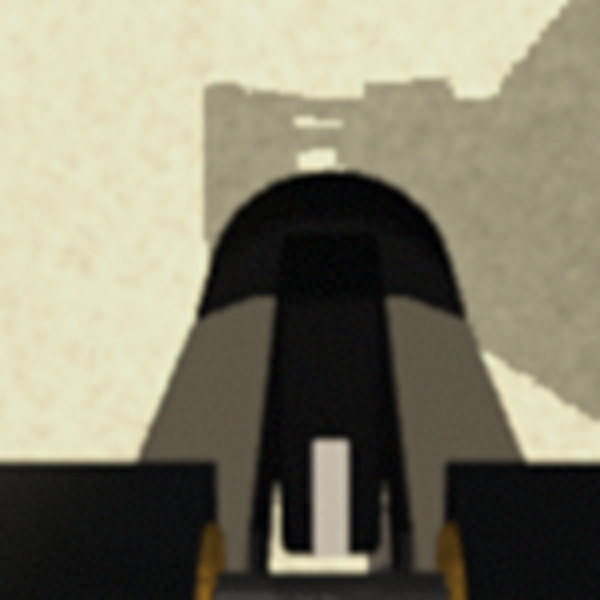

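The knob is now gripped centrally and lifted (bar top from v 297 to 553, skirt back edge at (335,172)). I'll move behind the press so the wrist camera sees the shaft, and measure shaft and knob with the same camera.

{"op": "apply_moves", "data": {"deltas": [[8, [-30, 48, 0], 0], [8, [-30, 48, 0], 0], [8, [-30, 48, 0], 0], [8, [-30, 48, 0], 0], [8, [-30, 49, 0], 0]]}}

```text
t: 18.18
tool_pos: [0.6098, 0.0, 0.3605]
orientation: [0.041, -3.128, 0.022]
force: [0.3, -0.2, -1.5]
opening: 0.0152
```

{"op": "apply_moves", "data": {"deltas": [[8, [-30, 49, 0], 0], [8, [-30, 49, 0], 0], [8, [-32, 49, 0], 0], [8, [0, 0, 0], 0], [8, [0, 0, 0], 0]]}}

```text
t: 18.8
tool_pos: [0.6973, 0.1476, 0.3574]
orientation: [0.043, -3.128, 0.024]
force: [-0.1, -0.7, -0.7]
opening: 0.0157
```

```bash
python3 - <<'E'
from h import *
d=np.load("c6.npz");c={k:d[k] for k in("fx","fy","cx","cy","R","t")}
k=lambda u,v:(239+u/4-.4,154+v/4-.4)
for n,u,v,z in(("back top",331,297,.2045),("ptr top",331,553,.2045),("skirt back",335,172,.1495),("skirt back",335,172,.163),("line",331,438,.2045),("line",331,553,.2045),("L",275,297,.2045),("R",387,297,.2045)):
  P=ray(c,*k(u,v),z);print(n,((P-d["G"])@d["Rt"]*1e3).round(1))
s,R=st();c=viewer.get_calibration("wrist");im=viewer.read_camera("wrist");cv2.imwrite("pics/w7f.png",im)
G=s["tool_pos"]+.167*R[:,2]
np.savez("c7.npz",**{k:np.array(c[k]) for k in c},G=G,Rt=R)
u,v=proj(c,[[.6043,.1482,.106]])[0];print(u,v)
x0,y0=int(u)-80,int(v)-90;y0=max(y0,0);print("crop",x0,y0)
cv2.imwrite("pics/w7.png",cv2.resize(im[y0:y0+150,x0:x0+160],None,fx=4,fy=4,interpolation=2))
E
```

```text
back top [20.1 -1.3 -3.8]
ptr top [-22.6  -1.2  -4.2]
skirt back [20.9 -0.5 51.2]
skirt back [25.3 -0.6 37.8]
line [-2.6 -1.2 -4. ]
line [-22.6  -1.2  -4.2]
L [20.1 -9.2 -3.7]
R [20.2  6.7 -3.9]
t 18.8 pos [0.6973 0.1476 0.3574] F [-0.1 -0.7 -0.7] open 0.015661330479022673 x [-1.    -0.027  0.014] y [-0.027  1.    -0.015]
331.6438633777432 102.11351131312222
crop 251 12
```

View pics/w7.png

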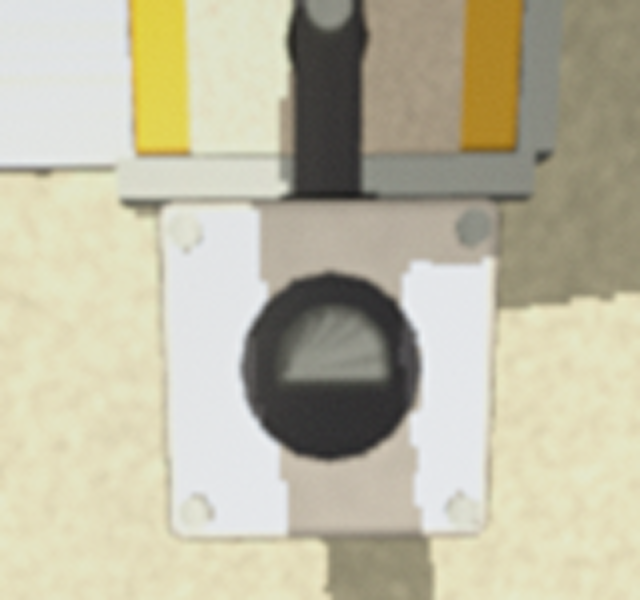

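The wrist view shows the bar snug under the foot against both stops. The collar is centred at about (331,365), and the shaft's D flat is at v 381, facing +x and parallel to the image rows, so the knob's yaw already matches.

```bash
python3 - <<'E'
from fit import *
d=np.load("c7.npz");c={k:d[k] for k in("fx","fy","cx","cy","R","t")}
k=lambda u,v:(251+u/4-.4,12+v/4-.4)
T=d["Rt"]
def pr(n,u,v,z):
  P=ray(c,*k(u,v),z);print(n,P.round(4),((P-d["G"])@T*1e3).round(1))
pr("collar",331.5,365,.084);pr("collar L",243,365,.084);pr("collar R",420,365,.084);pr("top",331,270,.084);pr("bot",331,460,.084)
pr("flat",334,381,.106);pr("flatL",280,381,.106);pr("flatR",388,381,.106);pr("arc",334,305,.106)
L=[(17,40,62),(17,-40,62),(95,40,62),(95,-40,62),(0,55,18),(0,-55,18)]
p,e=fit(c,L,[k(*q) for q in((498,202),(160,202),(488,537),(170,537),(530,156),(120,156))],[.549,.147,.026]);print(p,e.round(1).tolist())
a=p[2];print("seat",p[0]+.055*np.cos(a),p[1]+.055*np.sin(a)); 
print("G",d["G"])
E
```

```text
collar [0.6042 0.1502 0.084 ] [ 89.2   9.3 107.5]
collar L [0.6047 0.1308 0.084 ] [ 89.2 -10.1 107.8]
collar R [0.6037 0.1696 0.084 ] [ 89.2  28.7 107.2]
top [0.5849 0.1494 0.084 ] [108.5   9.  107.8]
bot [0.6244 0.151  0.084 ] [ 68.9   9.5 107.2]
flat [0.6079 0.1503 0.106 ] [85.8  9.  85.5]
flatL [0.6082 0.1394 0.106 ] [85.8 -1.9 85.6]
flatR [0.6076 0.1612 0.106 ] [85.8 19.8 85.3]
arc [0.5936 0.1497 0.106 ] [100.1   8.7  85.7]
[0.55041925 0.14853374 0.0307613 ] [[1.9, -1.2], [-1.0, -0.7], [0.0, 1.2], [-0.7, 1.2], [1.7, -0.2], [-0.6, 0.4]]
seat 0.6053932284936762 0.15022534009843222
G [0.69501651 0.14503587 0.1904065 ]
```

{"op": "apply_moves", "data": {"deltas": [[8, [45.5, 4.8, 0], 0], [8, [45.5, 4.8, 0], 0], [8, [0, 0, 15], 0], [8, [0, 0, 13], 0], [8, [0, 0, 0], 0]]}}

```text
t: 19.48
tool_pos: [0.6064, 0.1536, 0.3315]
orientation: [0.04, -3.13, 0.023]
force: [0.1, 0.4, -1.4]
opening: 0.0159
```

```bash
python3 - <<'E'
from h import *
d=np.load("c7.npz")
s,R=st();G=s["tool_pos"]+.167*R[:,2];print(G)
ax=np.array([.6042,.1502,0]);S=ax+[0,0,.084]
print("seat in tool",(S-G)@R*1e3,"shaft top",(S+[0,0,.022]-G)@R*1e3, "down dir",-R[2])
E
```

```text
t 19.475 pos [0.6064 0.1536 0.3315] F [ 0.1  0.4 -1.4] open 0.01591795920863021 x [-1.    -0.025  0.012] y [-0.026  1.    -0.015]
[0.60450402 0.1510478  0.16449973]
seat in tool [-0.6155047   0.35355368 80.50163583] shaft top [-3.58366128e-01  2.74516716e-02  5.85055558e+01] down dir [-0.01168812  0.01482282  0.99982182]
```

{"op": "apply_moves", "data": {"deltas": [[8, [1.1, 0.9, 0], 0], [8, [0, 0, 6], 0], [8, [0, 0, 3], 0], [8, [0, 0, 0], 0]]}}

```text
t: 19.98
tool_pos: [0.605, 0.1552, 0.3236]
orientation: [0.042, -3.131, 0.023]
force: [0.6, 0.2, -1.5]
opening: 0.0157
```

{"op": "apply_moves", "data": {"deltas": [[8, [0, 0, 3], 0], [8, [0, 0, 2], 0], [8, [0, 0, 0], 0]]}}

```text
t: 20.35
tool_pos: [0.6049, 0.1551, 0.3188]
orientation: [0.042, -3.132, 0.023]
force: [-0.2, 0.7, -1.7]
opening: 0.0155
```

It's past the taper with no contact force. Continuing down.

{"op": "apply_moves", "data": {"deltas": [[8, [0, 0.1, 4], 0], [8, [0, 0, 4], 0], [8, [0, 0, 0], 0]]}}

```text
t: 20.72
tool_pos: [0.6047, 0.1551, 0.3104]
orientation: [0.042, -3.131, 0.023]
force: [-0.3, 1.0, -1.3]
opening: 0.0157
```

{"op": "apply_moves", "data": {"deltas": [[8, [0, 0.1, 4], 0], [8, [0, 0, 3], 0], [8, [0, 0, 0], 0]]}}

```text
t: 21.1
tool_pos: [0.6048, 0.1551, 0.3036]
orientation: [0.042, -3.131, 0.023]
force: [0.1, -0.1, -1.8]
opening: 0.0158
```

{"op": "apply_moves", "data": {"deltas": [[8, [0, 0, 2], 0], [8, [0, 0, 2], 0], [8, [0, 0, 0], 0]]}}

```text
t: 21.48
tool_pos: [0.605, 0.1551, 0.3006]
orientation: [0.042, -3.133, 0.022]
force: [0.1, -0.2, 3.0]
opening: 0.0158
```

{"op": "apply_moves", "data": {"deltas": [[8, [0, 0, 3], 0], [8, [0, 0, 3], 0], [8, [0, 0, 0], 0]]}}

```text
t: 21.85
tool_pos: [0.605, 0.155, 0.2944]
orientation: [0.042, -3.133, 0.022]
force: [-0.9, -0.3, 5.1]
opening: 0.0152
```

{"op": "apply_moves", "data": {"deltas": [[8, [0, 0, 2], 0], [8, [0, 0, 2], 0], [8, [0, 0, 0], 0]]}}

```text
t: 22.22
tool_pos: [0.6051, 0.155, 0.2912]
orientation: [0.042, -3.133, 0.022]
force: [-3.8, -0.9, 10.5]
opening: 0.0157
```

{"op": "apply_moves", "data": {"deltas": [[8, [0, 0, 1.5], 0], [8, [0, 0, 1.5], 0], [8, [0, 0, 0], 0]]}}

```text
t: 22.6
tool_pos: [0.6051, 0.155, 0.2887]
orientation: [0.042, -3.134, 0.022]
force: [-3.6, -1.1, 13.4]
opening: 0.0157
```

{"op": "apply_moves", "data": {"deltas": [[8, [0, 0, 1], 0], [8, [0, 0, 0], 0]]}}

```text
t: 22.85
tool_pos: [0.6051, 0.155, 0.2882]
orientation: [0.042, -3.134, 0.022]
force: [-5.4, -1.2, 15.5]
opening: 0.0161
```

{"op": "apply_moves", "data": {"deltas": [[8, [0, 0, 1], 0], [8, [0, 0, 0], 0], [8, [0, 0, 0], 0]]}}

```text
t: 23.22
tool_pos: [0.6051, 0.155, 0.2881]
orientation: [0.042, -3.134, 0.022]
force: [-9.3, -2.3, 22.7]
opening: 0.0157
```

```bash
python3 - <<'E'
from h import *
st()
im=viewer.read_camera("wrist");s2=viewer.read_camera("scene")
W=np.hstack([cv2.resize(im[100:220,240:400],None,fx=2.5,fy=2.5,interpolation=2),cv2.resize(s2[115:235,320:450],None,fx=2.5,fy=2.5,interpolation=2)])
cv2.imwrite("pics/p8.png",W)
E
```

```text
t 23.225 pos [0.6051 0.155  0.2881] F [-9.3 -2.3 22.7] open 0.015652203172756462 x [-1.    -0.027  0.007] y [-0.027  1.    -0.014]
```

View pics/p8.png

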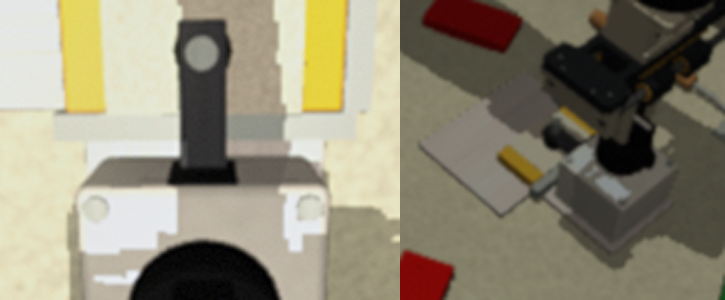

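The bar is still snug against both stops with the foot on it, and the knob sits on the housing. The descent stopped at z 0.288 with the force rising to 22.7 N, so the plunger is at its end stop. Handing in.

```bash
python3 -c "
from h import *
order.close_job();st()"
```

```text
the job is handed in; nothing more can be done
the job is handed in; nothing more can be done
```

The job is handed in at 23.2 s, with the gripper still holding the knob and pressing it down. No verdict is reported, so the results below rest on my own checks.

- **Bar:** I pushed it against the back stop with both fingers, then against the side stop, then against the back stop again. A camera fit put it within about 0.5 mm of home. The same fit read about 0.02 rad off square, which is inside the limit and close to what the fit can resolve. The last picture still shows it snug against both stops.
- **Knob:** The first grasp was about 1 cm off centre because the wrist's last joint ran close to its range. I lifted the knob slightly, turned it to the press heading, set it down and regripped it centrally. It slid over the shaft with no contact force.
- **Press:** The force reached 22.7 N and the tool stopped about 13.5–14 mm below where the knob met the collar, which matches the plunger's end stop. The finger opening was 15.7 mm at a 58 N grip setting.
- **Not confirmed:** The tool kept a small tilt of about 0.016 rad from the first grasp, and there was a 9 N sideways force at the end. I did not measure the knob's own tilt once seated, the final plunger position or the foot's force on the bar directly.

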